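# Set up the mini dehumidifier to dry the soap dish

## Robot

A 6-joint arm with a two-finger parallel gripper is mounted at the origin on the work surface. World frame = base frame: x ahead of the robot, y to its left, z up, the work surface at z = 0. Lengths are in m, angles in degrees, forces in N, time in s.
With the tool pointing down it reaches from about 0.325 to 0.75 m from the base axis. Payload 7.6 kg.
Tool frame: the origin (TCP) lies at the very end of the fingers, on their centre line; the grasp point (between the pads) lies 19 mm behind it (bot.grip_depth is the distance from the TCP to the grasp point, in m); z points along the fingers, y is the line along which they close (so a half turn about z gives the same grasp; the last joint's range is limited). The gripper opens to 85 mm and grips with 20 to 120 N. Pads are 22 mm wide; open, the fingers measure 114 mm over their backs; the gripper's body (76 mm by 85 mm) begins 54 mm behind the grasp point. The pads swing forward as they close: fully open they stand 13 mm farther back than shut.
Start: joints at [67.706, 2.991, 80.254, -0, 96.75, -4.028], TCP at [0.165, 0.499, 0.231] pointing down, gripper open.
Joint ranges: [-166.34, 166.34], [-52.06, 124.39], [6.96, 135.62], [-60.46, 240.46], [14.63, 156.25], [-167.68, 167.68]. Speed limits (degrees/s): [147.25, 147.25, 172.46, 180, 180, 180].

## Interface

Orientations are given as a 3x3 rotation matrix whose columns are the frame's x, y, z axes.
In Python, from cell import bot, read_camera gives the robot as it stands.
- The arm moves only by the shell command python3 -m handwheel 'ROWS'. ROWS is JSON, a list of rows, each an object with "dp": the shift along the tool's x, y, z in cm, a list of three; "angular": the turn, a rotation vector about the tool's x, y, z in rad, a list of three; "jaw": the finger opening in cm, from 0 to 8.54. A call has 1 to 8 rows; each row is the pose to reach, as a shift and turn from the pose commanded when the call began, along the tool's axes at that moment; what a row does not reach only later rows make up. A row lasts 1/10 s, in which the tool goes at most 50 mm and 8.59 degrees, less where a joint would pass 70% of its speed; a pose out of reach is approached as far as the arm can. A call with a gripper value outside its range is refused whole. The fingers move at their own pace and stop on an object; the grip force is fixed at half the most. Time passes only in rows, so rows that repeat a pose let the fingers close. It gives the time, the measured TCP pose, the force, the opening and the grip force at its end, in the units of the state.
- bot.observe(): the state, without advancing time (a new reading comes with each control period).
- read_camera(name): name is "side" or "top" or "wrist"; returns a dict with "color" (420x560x3 uint8, red, green, blue), "depth" (420x560 float32, m along the optical axis (not along the pixel's ray), 0 where there is no reading), "vfov" (degrees; the focal length in pixels is half the picture's height over the tangent of half this angle, whatever the lens; pixels are square), "cx", "cy" (the principal point, pixels), "world_from_camera" (4x4, takes a point from camera to world coordinates). Camera axes: x right, y down, z forward; pixel columns grow to the right and rows downward; lengths in m; the calibration is good to about 2 mm. A picture is of the moment at which its call begins.
- bot.finish_job(): hands the job in; it is judged then, once.
The state is a dict: "clock": time; "q": joint angles; "dq": joint speeds; "joint_torque": joint torques, N m; "ee_pos": TCP position; "tcp_rot": TCP orientation; "contact_force": force on the tool from outside, world axes, zero at the start; "moment": the same for the moment, N m; "opening": finger opening in m; "finger_force": force on a finger pad.
Only numpy, scipy, OpenCV 4.12 (cv2) and the standard library are available. Lean on these libraries where they do the work, as an engineer would, in place of code of your own. Each camera call takes 0.05 s, during which the arm holds its last target. There are 200 camera calls.

## Task

Get the dehumidifier going to dry the wet soap dish: first slide its filter door fully shut, then raise the stiff air flap on its top to 45 degrees (parallel to the sloping steel stay beside it) and leave it standing there. Next set the white soap dish gently down in the bamboo tray, right way up and lengthwise along the tray, and last of all press the start button. Leave the tray and everything else on the shelf where they are.

Things in the scene. Friction and masses are not known exactly. Their poses are not given: they have to be found in the camera images.
- unit: mini dehumidifier, white box 170 (x) x 260 (y) x 160 (z) mm, fixed; origin at the centre of its underside; its front with the filter door is its -x face, z up. On top: the flap, a sloping 45-degree steel wire stay at y = +114 (from x +50 at the deck up to x -10, 67 mm above the deck), the start button.
- door (a joint): filter door, grey panel 120 wide x 112 high on the unit's front; 0 = fully shut, grows to 0.09 m as it slides along the unit's +y; slides with about 1.5 N friction and stays
- door_grip (a point): middle of the upright grip of the filter door, a post 16 mm wide (unit y) x 18 mm (unit x) that sticks up 40 mm above the unit's top along its front edge (top of post z = 200 mm); the point is 15 mm below the post's top; moves with the door
- flap (a joint): air flap angle in rad: 0 = lying flat on the unit's top, 0.785 = 45 degrees, up to 1.75; stiff hinge (0.35 N m), stays where it is left; its front edge rises and swings towards the unit's +x
- flap_tab (a point): grip point in the upright finger tab near the flap's front edge; tab 20 mm wide (unit y) x 16 mm, standing 36 mm above the flap's upper face; the point is 13 mm below the tab's top, 23 mm above the flap's upper face, 98 mm in front of (unit -x) and 27 mm above the hinge line when flat; moves with the flap
- flap_hinge (a point): middle of the flap's hinge line, which runs along the unit's y, 166 mm above the shelf; flap 110 long x 120 wide x 8 mm thick, hinged at its rear (unit +x) edge
- start (a joint): start button travel: 0 = up, 0.006 m = fully pressed, springs back; about 5 N
- start_top (a point): centre of the top face of the round start button, 32 mm diameter, on the unit's top; pressed straight down
- dish: white ceramic soap dish, open oblong, 60 (x) x 125 (y) x 30 (z) mm, walls 6 mm, 0.22 kg; origin at the centre of its underside, z up; loose
- tray: bamboo tray, 160 (x) x 220 (y) mm, rim 12 mm high and 6 mm thick, floor 6 mm thick; origin at the centre of its underside, z up; lies loose in front of the unit
- tin: bystander: closed steel pill tin 80 x 120 x 38 mm
- clip: bystander: purple plastic clip 90 x 20 x 25 mm
- lotion: bystander: white bottle, 60 mm diameter, 170 high
- mug: bystander: white ceramic mug, 80 mm diameter, 90 high
- jar: bystander: amber glass jar, 70 mm diameter, 70 high
- brush: bystander: oval-headed hairbrush 190 mm long lying on the shelf
Things that resemble listed ones, but are neither listed nor needed, are in the scene too. Several things look just like the dish: the one meant starts farthest to the robot's left.

How it is judged:
By the outcome, as a careful person would: the job done as asked, in the order asked, and still so for the second after the job is handed in, with the robot touching nothing.
It also fails if it takes over 67 s, if anything falls off the work surface, if the arm or the gripper's body presses on something with over 40 N, if the wrist force passes 120 N, or if a joint passes its speed limit or range.

## Working session

There is one attempt and no reset: what is moved stays moved. The work goes in short steps, Python scripts to look and compute and a shell command to move; the robot and the scene stay as the last step left them, time stands still between calls to the robot, and variables do not carry over. Pictures are saved under pics/ and viewed, at most 10 in all, crops included, and the job is handed in when it is done.

```bash
mkdir -p pics; ls; cat > h.py <<'E'
import numpy as np, cv2
from cell import bot, read_camera
def cam(n):
    c=read_camera(n); d=c["depth"]; h,w=d.shape
    f=h/2/np.tan(np.radians(c["vfov"])/2)
    u,v=np.meshgrid(np.arange(w),np.arange(h))
    P=np.stack([(u-c["cx"])*d/f,(v-c["cy"])*d/f,d],-1)
    T=c["world_from_camera"]; W=P@T[:3,:3].T+T[:3,3]
    W[d==0]=np.nan
    return c["color"],W
E
python3 - <<'E'
from h import *
for n in("top","side"):
    c,W=cam(n); np.savez(n+"0.npz",c=c,W=W); cv2.imwrite(f"pics/{n}0.png",c[:,:,::-1])
s=bot.observe(); print(s["ee_pos"],np.round(s["tcp_rot"],3),s["clock"],s["opening"])
E
```

```text
pics
[0.16443622 0.49829577 0.23055576] [[-0.95   0.313 -0.001]
 [ 0.313  0.95  -0.001]
 [ 0.    -0.001 -1.   ]] 0.1 0.08538713092512924
```

View pics/top0.png

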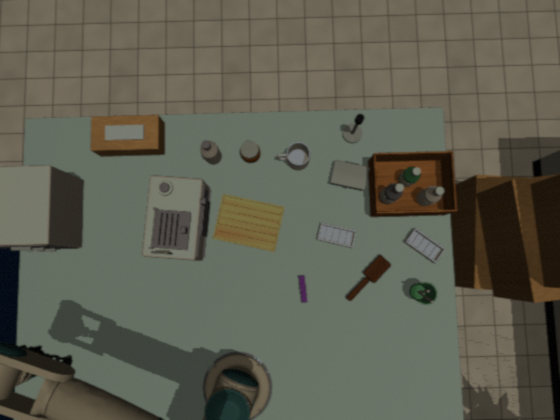

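View pics/side0.png

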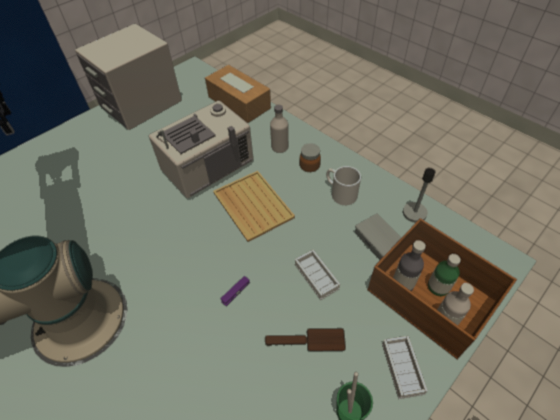

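```bash
python3 - <<'E'
from h import *
t=np.load("top0.npz");s=np.load("side0.npz")
def p(d,pts):
    for u,v in pts: print((u,v),np.round(d["W"][v,u],3))
p(t,[(125,132),(100,132),(60,300),(335,235),(425,245),(248,222),(165,188),(185,230),(170,230),(205,215),(150,218),(302,290)])
print('side');p(s,[(237,84),(217,80),(318,275),(217,108),(234,140),(190,130)])
B=lambda im,r,k:cv2.resize(im[r[1]:r[3],r[0]:r[2],::-1],None,fx=k,fy=k,interpolation=cv2.INTER_CUBIC)
a=B(t["c"],(85,105,295,270),3.8);a=cv2.convertScaleAbs(a,alpha=1.4);a=a[:600]
b=B(s["c"],(130,60,350,215),3.6);b=cv2.convertScaleAbs(b,alpha=1.3)
cv2.imwrite("pics/c1.png",a[:600,:800]);cv2.imwrite("pics/c2.png",b[:600,:800])
E
```

```text
(125, 132) [0.859 0.357 0.089]
(100, 132) [0.861 0.441 0.091]
(60, 300) [0.301 0.602 0.004]
(335, 235) [ 0.499 -0.346  0.008]
(425, 245) [ 0.457 -0.655  0.003]
(248, 222) [ 0.552 -0.046  0.004]
(165, 188) [0.649 0.199 0.179]
(185, 230) [0.513 0.131 0.203]
(170, 230) [0.518 0.186 0.166]
(205, 215) [0.57  0.088 0.094]
(150, 218) [0.557 0.25  0.163]
(302, 290) [ 0.315 -0.226  0.02 ]
side
(237, 84) [0.852 0.348 0.093]
(217, 80) [0.821 0.424 0.09 ]
(318, 275) [ 0.504 -0.351  0.004]
(217, 108) [0.646 0.195 0.183]
(234, 140) [0.601 0.069 0.16 ]
(190, 130) [0.533 0.186 0.172]
```

View pics/c1.png

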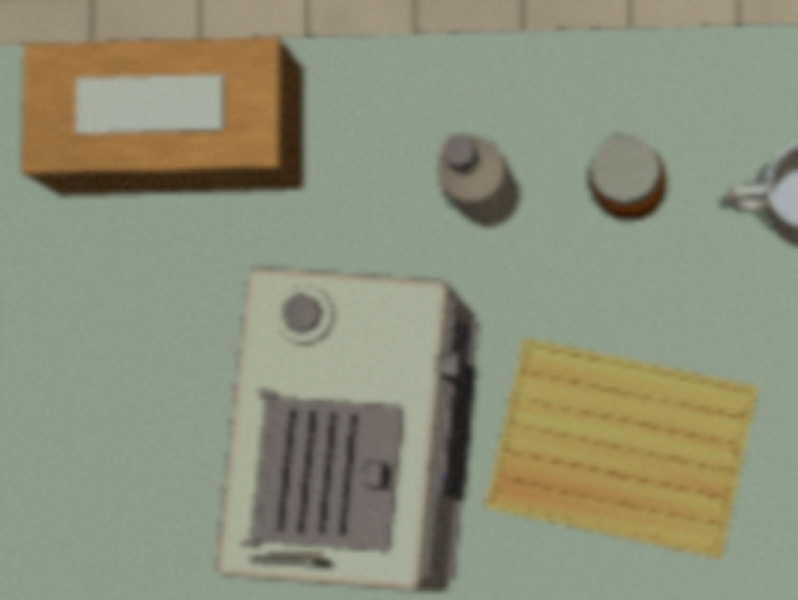

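View pics/c2.png

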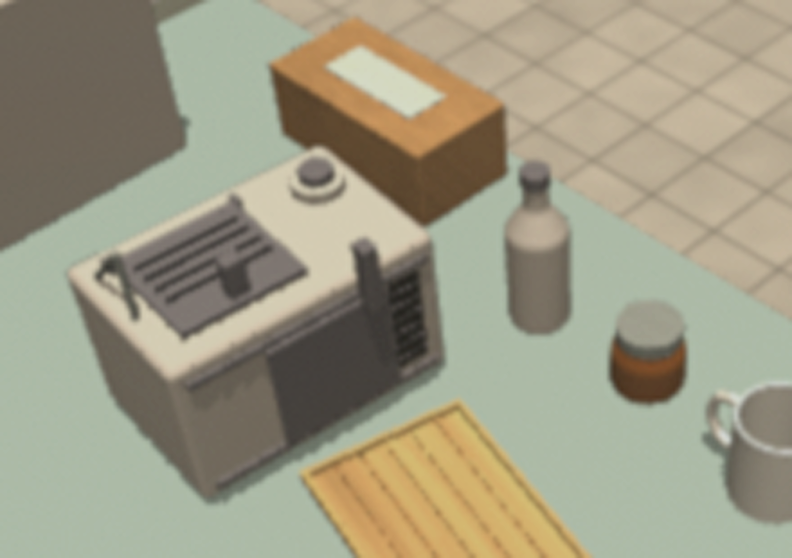

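```bash
cat >> h.py <<'E'
def rect(P):
    (c,sz,a)=cv2.minAreaRect((P[:,:2]*1000).astype(np.float32)); return np.round(c,1),np.round(sz,1),round(a,2)
def sel(W,x0,x1,y0,y1,z0,z1):
    return W[(W[...,0]>x0)&(W[...,0]<x1)&(W[...,1]>y0)&(W[...,1]<y1)&(W[...,2]>z0)&(W[...,2]<z1)]
E
python3 - <<'E'
from h import *
for n in("top","side"):
    W=np.load(n+"0.npz")["W"]; print(n)
    f=lambda k,*a:(lambda P:print(k,len(P),rect(P) if len(P)>3 else '',np.round(np.median(P,0)*1000,1) if len(P) else '', np.round([P.min(0),P.max(0)],3).tolist() if len(P) else ''))(sel(W,*a))
    f("unit",.35,.75,.04,.32,.145,.172)
    f("tray",.44,.68,-.18,.064,.0055,.03)
    f("dish",.43,.58,-.43,-.27,.003,.05)
    f("dishtop",.43,.58,-.43,-.27,.022,.05)
    f("tab",.45,.6,.10,.2,.18,.25)
    f("button",.62,.7,.14,.24,.168,.2)
    f("post",.4,.72,.05,.105,.175,.23)
    f("stay",.38,.5,.1,.3,.18,.26)
    f("table",.1,.3,0,.2,-.05,.05)
    f("table2",.3,.4,.1,.4,-.05,.05)
E
```

```text
top
unit 3764 (array([559.2, 171.8]), array([193.3, 260.1]), 84.19) [565.5 173.4 161.2] [[0.426, 0.07, 0.145], [0.697, 0.278, 0.172]]
tray 2005 (array([559.6, -58.2]), array([243.5, 238.9]), 89.91) [551.1 -49.8   8.7] [[0.44, -0.18, 0.006], [0.679, 0.064, 0.024]]
dish 918 (array([ 505. , -349.9]), array([148.4, 159.6]), 0.52) [ 500.4 -350.8    7.9] [[0.431, -0.43, 0.003], [0.579, -0.27, 0.04]]
dishtop 192 (array([ 498.4, -348.1]), array([126.2,  60.6]), 75.23) [ 498.5 -349.6   29.8] [[0.455, -0.413, 0.022], [0.54, -0.281, 0.04]]
tab 47 (array([515.5, 139.5]), array([16.8, 20. ]), 87.51) [513.5 137.4 205.1] [[0.505, 0.131, 0.184], [0.526, 0.148, 0.216]]
button 166 (array([652.1, 202.5]), array([46.7, 44.5]), 43.58) [651.3 200.9 177.6] [[0.628, 0.179, 0.168], [0.675, 0.226, 0.191]]
post 37 (array([601.3,  78.3]), array([16.8, 14.5]), 88.23) [601.4  76.3 199.3] [[0.594, 0.07, 0.178], [0.609, 0.086, 0.209]]
stay 39 (array([447.9, 205.7]), array([51.4,  6.8]), 84.14) [447.4 201.1 203.2] [[0.442, 0.18, 0.182], [0.453, 0.231, 0.234]]
table 3524 (array([200.1, 100. ]), array([199.4, 200. ]),
[... 785 characters left out ...]
61.23) [512.7 132.6 198.7] [[0.451, 0.128, 0.18], [0.525, 0.186, 0.21]]
button 132 (array([650.9, 200. ]), array([43.3, 46.7]), 50.97) [648.4 195.3 175.6] [[0.63, 0.179, 0.169], [0.678, 0.228, 0.185]]
post 64 (array([602.6,  77.3]), array([20.6, 16.1]), 81.32) [599.8  73.4 193.2] [[0.594, 0.067, 0.176], [0.611, 0.088, 0.204]]
stay 53 (array([448.4, 203.2]), array([50.2,  7.8]), 85.53) [446.  183.1 204. ] [[0.443, 0.178, 0.181], [0.451, 0.228, 0.231]]
table 4101 (array([200. , 100.1]), array([199.8, 199.8]), 0.0) [196.1  92.8   0.4] [[0.1, 0.0, -0.006], [0.3, 0.2, 0.014]]
table2 2267 (array([350., 250.]), array([ 99.9, 299.9]), 0.01) [348.8 238.2   0.4] [[0.3, 0.1, -0.008], [0.4, 0.4, 0.007]]
```

```bash
cat >> h.py <<'E'
from scipy.spatial.transform import Rotation as Ro
YAW=84.
def tool(yaw_y, tilt=0):
    """tool pointing down, closing line y at world angle yaw_y (deg); tilt = turn about tool y (deg)"""
    a=np.radians(yaw_y); y=np.array([np.cos(a),np.sin(a),0]); z=np.array([0,0,-1.])
    return np.stack([np.cross(y,z),y,z],1)@Ro.from_euler('y',tilt,degrees=True).as_matrix()
def go(p,R):
    s=bot.observe(); R0=np.array(s["tcp_rot"]); 
    print("dp",np.round(R0.T@(np.array(p)-s["ee_pos"])*100,2).tolist(),"ang",np.round(Ro.from_matrix(R0.T@R).as_rotvec(),3).tolist())
E
python3 - <<'E'
from h import *
print([a for a in dir(bot) if a[0]!='_'])
go((.6018,.0775,.29),tool(YAW-90))
print(tool(YAW-90))
E
```

```text
['IKError', 'finish_job', 'grip_depth', 'observe']
dp [-54.72, -26.26, -5.91] ang [-0.001, 0.001, 1.357]
[[ 0.10452846  0.9945219   0.        ]
 [ 0.9945219  -0.10452846  0.        ]
 [ 0.          0.         -1.        ]]
```

```bash
python3 -m handwheel '[{"dp":[0,0,-6],"angular":[0,0,0],"jaw":5},{"dp":[0,0,-6],"angular":[0,0,0.1],"jaw":5},{"dp":[-54.7,-26.3,-6],"angular":[0,0,1.357],"jaw":5},{"dp":[-54.7,-26.3,-6],"angular":[0,0,1.357],"jaw":5},{"dp":[-54.7,-26.3,-6],"angular":[0,0,1.357],"jaw":5},{"dp":[-54.7,-26.3,-6],"angular":[0,0,1.357],"jaw":5},{"dp":[-54.7,-26.3,-6],"angular":[0,0,1.357],"jaw":5},{"dp":[-54.7,-26.3,-6],"angular":[0,0,1.357],"jaw":5}]'
python3 - <<'E'
from h import *
go((.6018,.0775,.29),tool(YAW-90)); print(bot.observe()["q"])
E
```

```text
clock: 0.9
ee_pos: [0.3815, 0.2886, 0.2911]
tcp_rot: [[-0.243, 0.97, -0.0], [0.97, 0.243, -0.0], [0.0, -0.0, -1.0]]
contact_force: [0.7, 1.2, 0.1]
opening: 0.05
finger_force: 0.0
dp [-25.84, 16.22, 0.1] ang [-0.0, 0.0, 0.351]
[ 3.26827231e+01 -4.92227236e+00  8.13234039e+01  5.92339061e-03
  1.03610946e+02  1.85913332e+01]
```

```bash
python3 -m handwheel '[{"dp":[-25.8,16.2,0],"angular":[0,0,0.351],"jaw":4.5},{"dp":[-25.8,16.2,0],"angular":[0,0,0.351],"jaw":4.5},{"dp":[-25.8,16.2,0],"angular":[0,0,0.351],"jaw":4.5},{"dp":[-25.8,16.2,0],"angular":[0,0,0.351],"jaw":4.5},{"dp":[-25.8,16.2,0],"angular":[0,0,0.351],"jaw":4.5},{"dp":[-25.8,16.2,0],"angular":[0,0,0.351],"jaw":4.5},{"dp":[-25.8,16.2,0],"angular":[0,0,0.351],"jaw":4.5},{"dp":[-25.8,16.2,0],"angular":[0,0,0.351],"jaw":4.5}]'
python3 - <<'E'
from h import *
go((.6018,.0775,.174),tool(YAW-90)); print(np.round(bot.observe()["q"],1))
c,W=cam("wrist"); cv2.imwrite("pics/w1.png",cv2.convertScaleAbs(c[:,:,::-1],alpha=1.4))
for a in [(.5,.54,.1,.16,.19,.23),(.55,.65,.04,.1,.19,.23)]:
    P=sel(W,*a); print(len(P), rect(P) if len(P)>3 else '', P.mean(0).round(4) if len(P) else '')
E
```

```text
clock: 1.7
ee_pos: [0.6021, 0.0799, 0.2898]
tcp_rot: [[0.101, 0.995, -0.003], [0.995, -0.101, 0.0], [-0.0, -0.003, -1.0]]
contact_force: [0.1, 0.5, -0.8]
opening: 0.0449
finger_force: 0.0
dp [-0.24, 0.02, 11.58] ang [-0.003, 0.0, 0.004]
[  4.1  16.5  58.6   0.  105.1   9.9]
884 (array([517.5, 138.4]), array([16.1, 20.1]), 84.55) [0.5196 0.1389 0.2044]
544 (array([604.2,  79. ]), array([17.6, 15.8]), 84.35) [0.6042 0.0803 0.1993]
```

View pics/w1.png

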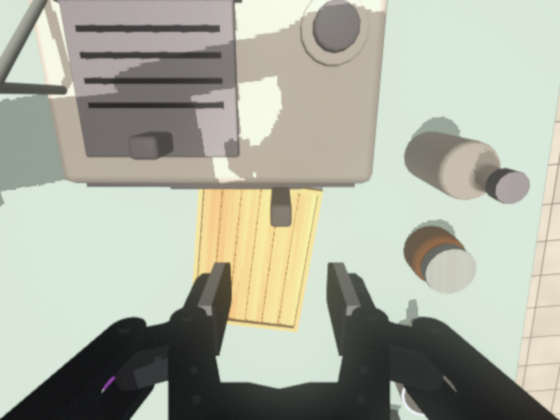

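```bash
sed -i 's/^YAW=.*/YAW=84.3/' h.py; python3 -m handwheel '[{"dp":[-0.15,0.1,5],"angular":[0,0,0.004],"jaw":4.5},{"dp":[-0.15,0.1,9],"angular":[0,0,0.004],"jaw":4.5},{"dp":[-0.15,0.1,11.5],"angular":[0,0,0.004],"jaw":4.5},{"dp":[-0.15,0.1,11.5],"angular":[0,0,0.004],"jaw":4.5},{"dp":[-0.15,0.1,11.5],"angular":[0,0,0.004],"jaw":1},{"dp":[-0.15,0.1,11.5],"angular":[0,0,0.004],"jaw":1},{"dp":[-0.15,0.1,11.5],"angular":[0,0,0.004],"jaw":1},{"dp":[-0.15,0.1,11.5],"angular":[0,0,0.004],"jaw":1}]'

```

```text
clock: 2.55
ee_pos: [0.6035, 0.08, 0.1796]
tcp_rot: [[0.102, 0.995, 0.005], [0.995, -0.102, 0.001], [0.002, 0.005, -1.0]]
contact_force: [-1.7, 1.4, 6.7]
opening: 0.0145
finger_force: 59.9
```

```bash
python3 -m handwheel '[{"dp":[0,0,-0.4],"angular":[0,0,0],"jaw":1},{"dp":[0,0.5,-0.4],"angular":[0,0,0],"jaw":1},{"dp":[0,1,-0.4],"angular":[0,0,0],"jaw":1},{"dp":[0,1.5,-0.4],"angular":[0,0,0],"jaw":1},{"dp":[0,1.5,-0.4],"angular":[0,0,0],"jaw":1}]'

```

```text
clock: 3.05
ee_pos: [0.6183, 0.0784, 0.1797]
tcp_rot: [[0.102, 0.995, 0.0], [0.995, -0.102, 0.001], [0.001, -0.0, -1.0]]
contact_force: [2.0, 5.4, -7.1]
opening: 0.0146
finger_force: 60.5
```

```bash
python3 -m handwheel '[{"dp":[0,1,0.2],"angular":[0,0,0],"jaw":1},{"dp":[0,2,0.2],"angular":[0,0,0],"jaw":1},{"dp":[0,2,0.2],"angular":[0,0,0],"jaw":1}]'
python3 -m handwheel '[{"dp":[0,0.7,0],"angular":[0,0,0],"jaw":1},{"dp":[0,1.2,0],"angular":[0,0,0],"jaw":1},{"dp":[0,1.2,0],"angular":[0,0,0],"jaw":1}]'
```

```text
clock: 3.35
ee_pos: [0.6392, 0.0763, 0.1797]
tcp_rot: [[0.102, 0.995, 0.004], [0.995, -0.102, 0.001], [0.002, 0.003, -1.0]]
contact_force: [2.6, 5.2, 0.6]
opening: 0.0144
finger_force: 61.5
clock: 3.65
ee_pos: [0.6461, 0.0756, 0.1796]
tcp_rot: [[0.101, 0.995, -0.011], [0.995, -0.101, 0.001], [0.0, -0.011, -1.0]]
contact_force: [-28.6, 5.9, 9.4]
opening: 0.0145
finger_force: 62.8
```

```bash
python3 -m handwheel '[{"dp":[0,-0.4,0],"angular":[0,0,0],"jaw":1},{"dp":[0,-0.45,0],"angular":[0,0,0],"jaw":4.5},{"dp":[0,-0.45,0],"angular":[0,0,0],"jaw":4.5},{"dp":[0,-0.45,0],"angular":[0,0,0],"jaw":4.5},{"dp":[0,-0.5,-4],"angular":[0,0,0],"jaw":4.5},{"dp":[0,-0.5,-9],"angular":[0,0,0],"jaw":4.5},{"dp":[0,-0.5,-9],"angular":[0,0,0],"jaw":4.5}]'
python3 - <<'E'
from h import *
go((.5165,.1385,.26),tool(YAW-90)); print(np.round(bot.observe()["q"],1))
c,W=cam("wrist")
for a in [(.5,.54,.1,.16,.19,.23),(.60,.7,.04,.1,.19,.21)]:
    P=sel(W,*a); print(len(P), rect(P) if len(P)>3 else '', P.mean(0).round(4) if len(P) else '')
c,W=cam("side"); cv2.imwrite("pics/s2.png",cv2.convertScaleAbs(cv2.resize(c[70:225,130:350,::-1],None,fx=3.6,fy=3.6),alpha=1.3))
E
```

```text
clock: 4.35
ee_pos: [0.6465, 0.0746, 0.2779]
tcp_rot: [[0.103, 0.995, 0.015], [0.995, -0.103, 0.0], [0.002, 0.015, -1.0]]
contact_force: [-0.5, -0.0, 0.6]
opening: 0.045
finger_force: 0.0
dp [5.0, -13.61, 1.6] ang [0.015, -0.002, -0.004]
[  3.3  23.2  51.7  -0.  104.3   9.3]
1119 (array([517.8, 138.5]), array([15.9, 20.3]), 83.05) [0.5205 0.1388 0.2038]
595 (array([646.,  75.]), array([17.3, 15.7]), 84.25) [0.6462 0.0763 0.1993]
```

View pics/s2.png

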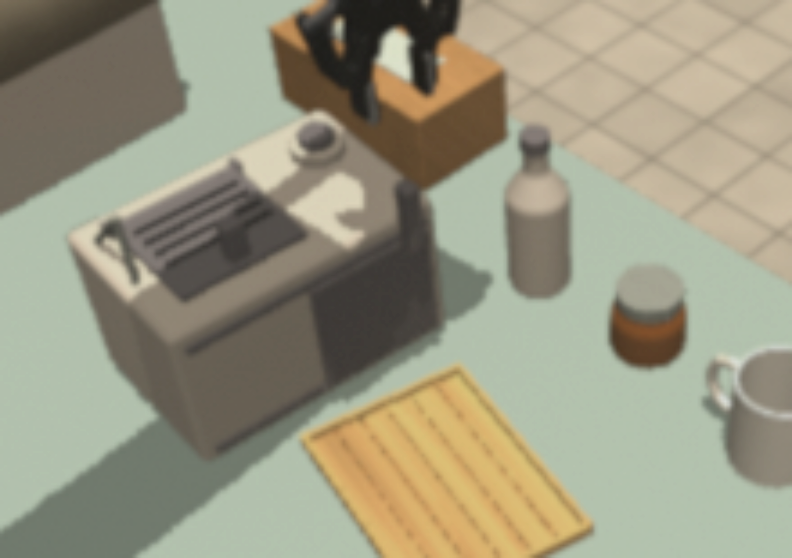

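```bash
python3 -m handwheel '[{"dp":[2,-5,1],"angular":[0,0,0],"jaw":4.5},{"dp":[5.05,-13.5,1.6],"angular":[0,0,0],"jaw":4.5},{"dp":[5.05,-13.5,1.6],"angular":[0,0,0],"jaw":4.5},{"dp":[5.05,-13.5,1.6],"angular":[0,0,0],"jaw":4.5},{"dp":[5.05,-13.5,1.6],"angular":[0,0,0],"jaw":4.5}]'
python3 - <<'E'
from h import *
go((.5178,.139,.179),tool(YAW-90)); print(np.round(bot.observe()["q"],1))
E
```

```text
clock: 4.95
ee_pos: [0.5146, 0.1392, 0.2513]
tcp_rot: [[0.102, 0.995, -0.001], [0.995, -0.102, -0.001], [-0.001, -0.001, -1.0]]
contact_force: [0.2, -0.2, -0.3]
opening: 0.0451
finger_force: 0.0
dp [0.01, 0.33, 7.23] ang [-0.001, 0.001, -0.003]
[11.2  4.1 76.8 -0.  99.1 17. ]
```

```bash
python3 -m handwheel '[{"dp":[0,0.3,4],"angular":[0,0,0],"jaw":4.5},{"dp":[0,0.3,7.2],"angular":[0,0,0],"jaw":4.5},{"dp":[0,0.3,7.2],"angular":[0,0,0],"jaw":4.5},{"dp":[0,0.3,7.2],"angular":[0,0,0],"jaw":1},{"dp":[0,0.3,7.2],"angular":[0,0,0],"jaw":1},{"dp":[0,0.3,7.2],"angular":[0,0,0],"jaw":1},{"dp":[0,0.3,7.2],"angular":[0,0,0],"jaw":1}]'
python3 - <<'E'
from h import *
s=bot.observe(); R=np.array(s["tcp_rot"]); g=np.array(s["ee_pos"])-R[:,2]*.019
ux=np.array([np.cos(np.radians(YAW)),np.sin(np.radians(YAW)),0]); z=np.array([0,0,1.])
# hinge: 98 behind the tab, z .166
h=np.array(s["ee_pos"])+ux*.098; h[2]=.166
r=np.array(s["ee_pos"])-h
a0,b0=r@ux,r[2]
for t in (5,10,15,20,25,30,35,40,45,50):
    th=np.radians(t); a=a0*np.cos(th)+b0*np.sin(th); b=-a0*np.sin(th)+b0*np.cos(th)
    d=(a-a0)*ux+(b-b0)*z
    print(t,np.round(R.T@d*100,2).tolist(),round(-th,3))
E
```

```text
clock: 5.65
ee_pos: [0.5164, 0.1386, 0.1816]
tcp_rot: [[0.103, 0.995, -0.006], [0.995, -0.103, -0.001], [-0.001, -0.006, -1.0]]
contact_force: [-16.3, -2.3, 1.2]
opening: 0.0187
finger_force: 59.3
5 [0.17, -0.01, -0.85] -0.087
10 [0.42, -0.01, -1.68] -0.175
15 [0.73, -0.02, -2.48] -0.262
20 [1.12, -0.02, -3.26] -0.349
25 [1.57, -0.03, -4.0] -0.436
30 [2.09, -0.03, -4.69] -0.524
35 [2.66, -0.04, -5.34] -0.611
40 [3.29, -0.04, -5.94] -0.698
45 [3.97, -0.05, -6.48] -0.785
50 [4.69, -0.05, -6.96] -0.873
```

```bash
python3 -m handwheel '[{"dp":[0,-0.15,0],"angular":[0,0,0],"jaw":1},{"dp":[0.17,-0.15,-0.85],"angular":[0,-0.087,0],"jaw":1},{"dp":[0.42,-0.15,-1.68],"angular":[0,-0.175,0],"jaw":1},{"dp":[0.73,-0.15,-2.48],"angular":[0,-0.262,0],"jaw":1},{"dp":[1.12,-0.15,-3.26],"angular":[0,-0.349,0],"jaw":1},{"dp":[1.12,-0.15,-3.26],"angular":[0,-0.349,0],"jaw":1}]'
cat > st.py <<'E'
from h import *
s=bot.observe(); R=np.array(s["tcp_rot"])
ux=np.array([np.cos(np.radians(YAW)),np.sin(np.radians(YAW)),0])
print("tilt",np.degrees(np.arctan2(-R[:,2]@ux,-R[2,2])).round(2),"q",np.round(s["q"],1),"m",np.round(s["moment"],2))
E
python3 st.py
```

```text
clock: 6.25
ee_pos: [0.5176, 0.1507, 0.2153]
tcp_rot: [[0.096, 0.995, -0.036], [0.933, -0.103, -0.344], [-0.346, -0.001, -0.938]]
contact_force: [-9.5, -3.4, 1.9]
opening: 0.0187
finger_force: 60.3
tilt 20.25 q [ 21.5  13.   73.1 -18.4 102.9  24.7] m [-0.75  1.35 -0.5 ]
```

```bash
python3 -m handwheel '[{"dp":[0.17,-0.05,-0.85],"angular":[0,-0.087,0],"jaw":1},{"dp":[0.42,-0.05,-1.68],"angular":[0,-0.175,0],"jaw":1},{"dp":[0.73,-0.05,-2.48],"angular":[0,-0.262,0],"jaw":1},{"dp":[1.12,-0.05,-3.26],"angular":[0,-0.349,0],"jaw":1},{"dp":[1.57,-0.05,-4.0],"angular":[0,-0.436,0],"jaw":1},{"dp":[1.57,-0.05,-4.0],"angular":[0,-0.436,0],"jaw":1},{"dp":[1.57,-0.05,-4.0],"angular":[0,-0.436,0],"jaw":1}]'
python3 st.py
python3 - <<'E'
from h import *
t=np.load("top0.npz")
for n in("top","side"):
    c,W=cam(n); np.savez(n+"1.npz",c=c,W=W)
    cv2.imwrite(f"pics/{n}3.png",cv2.convertScaleAbs(cv2.resize(c[70:225,130:350,::-1] if n=="side" else c[165:270,135:250,::-1],None,fx=3.6,fy=3.6),alpha=1.3))
E
```

```text
clock: 6.95
ee_pos: [0.5204, 0.1791, 0.2464]
tcp_rot: [[0.074, 0.995, -0.073], [0.704, -0.104, -0.702], [-0.706, 0.0, -0.708]]
contact_force: [-5.1, -0.3, -2.9]
opening: 0.0189
finger_force: 61.2
tilt 44.91 q [ 31.6  26.3  60.5 -39.4 118.   26.3] m [ 0.05  0.48 -0.49]
```

View pics/side3.png

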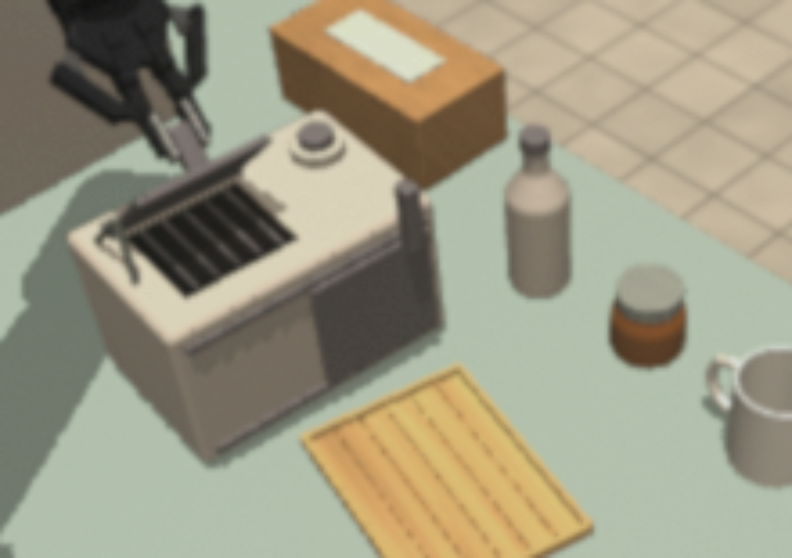

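```bash
python3 -m handwheel '[{"dp":[0,0,0],"angular":[0,0,0],"jaw":4.5},{"dp":[0,0,0],"angular":[0,0,0],"jaw":4.5},{"dp":[0,0,0],"angular":[0,0,0],"jaw":4.5},{"dp":[0,0,-3],"angular":[0,0,0],"jaw":4.5},{"dp":[0,0,-7],"angular":[0,0,0],"jaw":4.5},{"dp":[0,0,-10],"angular":[0,0,0],"jaw":4.5},{"dp":[0,0,-10],"angular":[0,0,0],"jaw":4.5}]'
python3 - <<'E'
from h import *
ux=np.array([np.cos(np.radians(YAW)),np.sin(np.radians(YAW)),0]);uy=np.array([-ux[1],ux[0],0]);O=np.array([.560,.1825,0])
for n in("wrist","top","side"):
    c,W=cam(n); L=np.stack([(W-O)@ux,(W-O)@uy,W[...,2]],-1)
    np.savez(n+"2.npz",c=c,W=W)
    m=(L[...,0]>-60-.0)&(L[...,0]>-.05)&(L[...,0]<.045)&(abs(L[...,1]-.03)<.075)&(L[...,2]>.18)&(L[...,2]<.27)
    P=L[m]
    if len(P)<20: print(n,len(P));continue
    best=None;rng=np.random.default_rng(0)
    for _ in range(400):
        q=P[rng.choice(len(P),3,replace=False)]; nn=np.cross(q[1]-q[0],q[2]-q[0]); 
        if np.linalg.norm(nn)<1e-6: continue
        nn/=np.linalg.norm(nn); i=abs((P-q[0])@nn)<.0025
        if best is None or i.sum()>best.sum(): best=i
    Q=P[best]; nn=np.linalg.svd(Q-Q.mean(0))[2][2]; nn*=np.sign(nn[2]+1e-9)
    print(n,len(P),best.sum(),nn.round(3),"angle",np.degrees(np.arctan2(nn[0],nn[2])).round(2),Q.min(0).round(3),Q.max(0).round(3))
E
```

```text
clock: 7.75
ee_pos: [0.528, 0.2509, 0.319]
tcp_rot: [[0.075, 0.995, -0.067], [0.707, -0.101, -0.7], [-0.704, 0.005, -0.711]]
contact_force: [-0.3, 0.3, -0.2]
opening: 0.0452
finger_force: 0.0
wrist 19235 18267 [ 0.711 -0.002  0.704] angle 45.28 [-0.026 -0.022  0.18 ] [0.044 0.098 0.248]
top 719 507 [ 0.702 -0.003  0.712] angle 44.58 [-0.028 -0.02   0.18 ] [0.045 0.099 0.252]
side 362 203 [ 0.733 -0.007  0.68 ] angle 47.13 [-0.033 -0.018  0.181] [0.031 0.099 0.248]
```

```bash
python3 - <<'E'
from h import *
for n in("top","side","wrist"):
    z=np.load(n+"2.npz"); c,W=z["c"],z["W"]
    H=cv2.cvtColor(c,cv2.COLOR_RGB2HSV)
    m=(H[...,0]>14)&(H[...,0]<30)&(H[...,1]>110)
    m&=(W[...,0]>.4)&(W[...,0]<.75)&(W[...,1]>-.2)&(W[...,1]<.07)&(abs(W[...,2])<.04)
    m=cv2.erode(m.astype(np.uint8),np.ones((2,2)))>0
    if m.sum()>50: print(n,m.sum(),rect(W[m]),W[m].mean(0).round(4))
go((.5,-.35,.25),tool(-15))
E
```

```text
top 2548 (array([548.7, -48.3]), array([210.8, 150.5]), 76.3) [ 0.5484 -0.0489  0.0067]
side 2757 (array([549.6, -49.1]), array([219.1, 154.8]), 76.35) [ 0.5485 -0.0542  0.007 ]
dp [-37.68, 3.41, 46.88] ang [0.062, 0.784, 0.151]
```

```bash
python3 - <<'E'
from h import *
go((.528,.25,.37),tool(YAW-90,-30))
go((.52,.05,.37),tool(YAW-90,0))
go((.499,-.30,.30),tool(-15))
E
```

```text
dp [-3.77, 0.0, -4.02] ang [-0.003, 0.262, -0.002]
dp [-17.89, 1.27, 10.11] ang [-0.002, 0.786, -0.003]
dp [-37.71, 2.79, 39.83] ang [0.062, 0.784, 0.151]
```

```bash
python3 -m handwheel '[{"dp":[-3.8,0,-4],"angular":[0,0.262,0],"jaw":8.5},{"dp":[-3.8,0,-4],"angular":[0,0.262,0],"jaw":8.5},{"dp":[-17.9,1.3,10.1],"angular":[0,0.786,0],"jaw":8.5},{"dp":[-17.9,1.3,10.1],"angular":[0,0.786,0],"jaw":8.5},{"dp":[-17.9,1.3,10.1],"angular":[0,0.786,0],"jaw":8.5},{"dp":[-17.9,1.3,10.1],"angular":[0,0.786,0],"jaw":8.5},{"dp":[-17.9,1.3,10.1],"angular":[0,0.786,0],"jaw":8.5},{"dp":[-37.7,2.8,39.8],"angular":[0.062,0.784,0.151],"jaw":8.5}]'
python3 - <<'E'
from h import *
go((.499,-.345,.25),tool(-15))
E
```

```text
clock: 8.7
ee_pos: [0.5167, 0.0012, 0.3612]
tcp_rot: [[0.252, 0.968, 0.002], [0.968, -0.252, 0.002], [0.003, 0.001, -1.0]]
contact_force: [0.8, -1.3, -0.6]
opening: 0.0851
finger_force: 0.0
dp [-33.97, 7.01, 11.04] ang [0.001, -0.003, 0.007]
```

```bash
python3 -m handwheel '[{"dp":[-34,7,11],"angular":[0,0,0],"jaw":8.5},{"dp":[-34,7,11],"angular":[0,0,0],"jaw":8.5},{"dp":[-34,7,11],"angular":[0,0,0],"jaw":8.5},{"dp":[-34,7,11],"angular":[0,0,0],"jaw":8.5},{"dp":[-34,7,11],"angular":[0,0,0],"jaw":8.5},{"dp":[-34,7,11],"angular":[0,0,0],"jaw":8.5},{"dp":[-34,7,11],"angular":[0,0,0],"jaw":8.5},{"dp":[-34,7,11],"angular":[0,0,0],"jaw":8.5}]'
python3 -m handwheel '[{"dp":[0,0,0],"angular":[0,0,0],"jaw":8.5},{"dp":[0,0,0],"angular":[0,0,0],"jaw":8.5}]'
python3 - <<'E'
from h import *
c,W=cam("wrist"); P=sel(W,.42,.58,-.44,-.26,.022,.045); print(len(P),rect(P))
go((.499,-.3485,.010),tool(-15))
cv2.imwrite("pics/w4.png",cv2.convertScaleAbs(c[:,:,::-1],alpha=1.3))
E
```

```text
clock: 9.5
ee_pos: [0.4973, -0.3486, 0.2463]
tcp_rot: [[0.256, 0.967, -0.005], [0.967, -0.256, 0.004], [0.002, -0.006, -1.0]]
contact_force: [0.4, -0.4, -1.1]
opening: 0.0851
finger_force: 0.0
clock: 9.7
ee_pos: [0.4999, -0.3442, 0.2508]
tcp_rot: [[0.25, 0.968, 0.0], [0.968, -0.25, 0.001], [0.001, 0.0, -1.0]]
contact_force: [-0.7, 0.3, -0.1]
opening: 0.0851
finger_force: 0.0
1816 (array([ 500.2, -349.3]), array([125.2,  60. ]), 75.37)
dp [-0.51, -0.04, 24.15] ang [0.001, -0.001, 0.01]
```

View pics/w4.png

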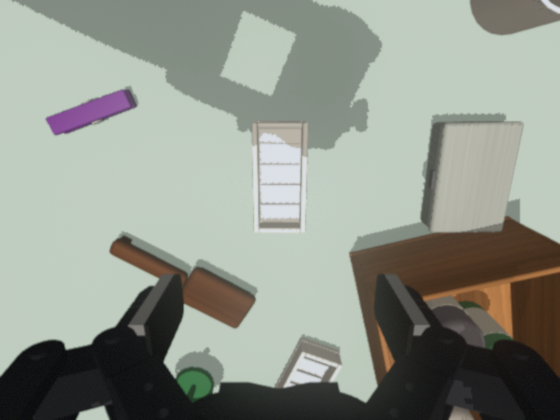

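```bash
python3 -m handwheel '[{"dp":[-0.5,0,5],"angular":[0,0,0.008],"jaw":8.5},{"dp":[-0.5,0,10],"angular":[0,0,0.008],"jaw":8.5},{"dp":[-0.5,0,15],"angular":[0,0,0.008],"jaw":8.5},{"dp":[-0.5,0,20],"angular":[0,0,0.008],"jaw":8.5},{"dp":[-0.5,0,22.5],"angular":[0,0,0.008],"jaw":8.5},{"dp":[-0.5,0,24],"angular":[0,0,0.008],"jaw":8.5},{"dp":[-0.5,0,24],"angular":[0,0,0.008],"jaw":8.5},{"dp":[-0.5,0,24],"angular":[0,0,0.008],"jaw":8.5}]'
python3 -m handwheel '[{"dp":[0,0,0],"angular":[0,0,0],"jaw":5},{"dp":[0,0,0],"angular":[0,0,0],"jaw":5},{"dp":[0,0,0],"angular":[0,0,0],"jaw":5},{"dp":[0,0,0],"angular":[0,0,0],"jaw":5},{"dp":[0,0,0],"angular":[0,0,0],"jaw":5}]'
```

```text
clock: 10.55
ee_pos: [0.5002, -0.35, 0.0132]
tcp_rot: [[0.257, 0.966, 0.003], [0.966, -0.257, -0.001], [-0.0, 0.003, -1.0]]
contact_force: [0.2, 0.3, 0.5]
opening: 0.085
finger_force: 0.0
clock: 11.05
ee_pos: [0.5001, -0.3506, 0.0134]
tcp_rot: [[0.258, 0.966, 0.004], [0.966, -0.258, -0.002], [-0.001, 0.004, -1.0]]
contact_force: [-0.1, -0.0, 6.6]
opening: 0.0583
finger_force: 66.6
```

```bash
python3 -m handwheel '[{"dp":[0,0,-1],"angular":[0,0,0],"jaw":5},{"dp":[0,0,-3],"angular":[0,0,0],"jaw":5},{"dp":[0,0,-6],"angular":[0,0,0],"jaw":5},{"dp":[0,0,-10],"angular":[0,0,0],"jaw":5},{"dp":[0,0,-10],"angular":[0,0,0],"jaw":5},{"dp":[0,0,-10],"angular":[0,0,0],"jaw":5}]'
python3 - <<'E'
from h import *
go((.549,-.049,.11),tool(-13.7))
E
```

```text
clock: 11.65
ee_pos: [0.4991, -0.3502, 0.1122]
tcp_rot: [[0.258, 0.966, 0.002], [0.966, -0.258, -0.001], [-0.0, 0.002, -1.0]]
contact_force: [-0.9, 0.2, -2.4]
opening: 0.0586
finger_force: 65.7
dp [30.38, -2.95, 0.21] ang [0.002, 0.0, -0.022]
```

```bash
python3 -m handwheel '[{"dp":[3,-0.3,0],"angular":[0,0,-0.002],"jaw":5},{"dp":[7.5,-0.7,0],"angular":[0,0,-0.005],"jaw":5},{"dp":[12,-1.2,0],"angular":[0,0,-0.01],"jaw":5},{"dp":[16.5,-1.6,0],"angular":[0,0,-0.015],"jaw":5},{"dp":[21,-2,0],"angular":[0,0,-0.02],"jaw":5},{"dp":[25.5,-2.5,0],"angular":[0,0,-0.022],"jaw":5},{"dp":[29,-2.8,0],"angular":[0,0,-0.022],"jaw":5},{"dp":[30.4,-2.9,0],"angular":[0,0,-0.022],"jaw":5}]'
python3 -m handwheel '[{"dp":[0,0,0],"angular":[0,0,0],"jaw":5},{"dp":[0,0,0],"angular":[0,0,0],"jaw":5}]'
python3 - <<'E'
from h import *
go((.549,-.049,.022),tool(-13.7))
E
```

```text
clock: 12.45
ee_pos: [0.5483, -0.0455, 0.1092]
tcp_rot: [[0.234, 0.972, -0.003], [0.972, -0.234, 0.002], [0.001, -0.003, -1.0]]
contact_force: [-0.2, -0.9, -1.7]
opening: 0.0581
finger_force: 65.7
clock: 12.65
ee_pos: [0.5486, -0.0493, 0.1101]
tcp_rot: [[0.237, 0.972, -0.001], [0.972, -0.237, 0.0], [0.0, -0.001, -1.0]]
contact_force: [0.3, 0.6, -1.3]
opening: 0.0581
finger_force: 65.7
dp [0.04, 0.04, 8.81] ang [-0.001, -0.0, -0.0]
```

```bash
python3 -m handwheel '[{"dp":[0,0,4],"angular":[0,0,0],"jaw":5},{"dp":[0,0,7],"angular":[0,0,0],"jaw":5},{"dp":[0,0,8],"angular":[0,0,0],"jaw":5},{"dp":[0,0,8.3],"angular":[0,0,0],"jaw":5},{"dp":[0,0,8.6],"angular":[0,0,0],"jaw":5},{"dp":[0,0,8.8],"angular":[0,0,0],"jaw":5},{"dp":[0,0,8.8],"angular":[0,0,0],"jaw":5},{"dp":[0,0,8.8],"angular":[0,0,0],"jaw":5}]'
```

```text
clock: 13.45
ee_pos: [0.5498, -0.0487, 0.024]
tcp_rot: [[0.237, 0.972, 0.002], [0.972, -0.237, 0.0], [0.001, 0.002, -1.0]]
contact_force: [-0.1, 0.5, -1.6]
opening: 0.0586
finger_force: 65.6
```

```bash
python3 -m handwheel '[{"dp":[0,0,0.1],"angular":[0,0,0],"jaw":5},{"dp":[0,0,0.2],"angular":[0,0,0],"jaw":5},{"dp":[0,0,0.2],"angular":[0,0,0],"jaw":5}]'
python3 -m handwheel '[{"dp":[0,0,0.1],"angular":[0,0,0],"jaw":5},{"dp":[0,0,0.1],"angular":[0,0,0],"jaw":5}]'
```

```text
clock: 13.75
ee_pos: [0.5492, -0.0485, 0.021]
tcp_rot: [[0.237, 0.972, 0.0], [0.972, -0.237, 0.001], [0.001, 0.0, -1.0]]
contact_force: [0.4, 0.5, -1.7]
opening: 0.0581
finger_force: 65.6
clock: 13.95
ee_pos: [0.5492, -0.0486, 0.0199]
tcp_rot: [[0.237, 0.972, 0.0], [0.972, -0.237, 0.001], [0.001, 0.0, -1.0]]
contact_force: [0.1, -0.3, -2.1]
opening: 0.0587
finger_force: 65.6
```

```bash
python3 -m handwheel '[{"dp":[0,0,0.1],"angular":[0,0,0],"jaw":5},{"dp":[0,0,0.1],"angular":[0,0,0],"jaw":5}]'
python3 -m handwheel '[{"dp":[0,0,0.05],"angular":[0,0,0],"jaw":5},{"dp":[0,0,0.05],"angular":[0,0,0],"jaw":5}]'
```

```text
clock: 14.15
ee_pos: [0.5494, -0.0486, 0.0195]
tcp_rot: [[0.237, 0.972, 0.001], [0.972, -0.237, 0.001], [0.001, 0.001, -1.0]]
contact_force: [-0.7, 0.4, 1.1]
opening: 0.0583
finger_force: 66.1
clock: 14.35
ee_pos: [0.5495, -0.0486, 0.0195]
tcp_rot: [[0.237, 0.972, 0.001], [0.972, -0.237, 0.001], [0.001, 0.001, -1.0]]
contact_force: [-3.8, 0.3, 5.5]
opening: 0.0582
finger_force: 66.4
```

```bash
python3 -m handwheel '[{"dp":[0,0,0],"angular":[0,0,0],"jaw":8},{"dp":[0,0,0],"angular":[0,0,0],"jaw":8},{"dp":[0,0,0],"angular":[0,0,0],"jaw":8},{"dp":[0,0,-2],"angular":[0,0,0],"jaw":8},{"dp":[0,0,-6],"angular":[0,0,0],"jaw":8},{"dp":[0,0,-11],"angular":[0,0,0],"jaw":8},{"dp":[0,0,-16],"angular":[0,0,0],"jaw":8},{"dp":[0,0,-21],"angular":[0,0,0],"jaw":5}]'
python3 -m handwheel '[{"dp":[0,0,-7],"angular":[0,0,0],"jaw":0},{"dp":[0,0,-7],"angular":[0,0,0],"jaw":0},{"dp":[0,0,-7],"angular":[0,0,0],"jaw":0}]'
python3 - <<'E'
from h import *
c,W=cam("wrist"); 
P=sel(W,.45,.65,-.13,.03,.026,.05); print("dish",len(P),rect(P))
H=cv2.cvtColor(c,cv2.COLOR_RGB2HSV)
m=(H[...,0]>12)&(H[...,0]<32)&(H[...,1]>90)&(W[...,0]>.4)&(W[...,0]<.75)&(W[...,1]>-.2)&(W[...,1]<.07)&(abs(W[...,2])<.03)
print("tray",m.sum(),rect(W[m]))
P=sel(W,.62,.68,.17,.23,.175,.21); print("btn",len(P),rect(P) if len(P)>3 else '',np.median(P,0) if len(P) else '')
cv2.imwrite("pics/w5.png",cv2.convertScaleAbs(c[:,:,::-1],alpha=1.3))
c,W=cam("top");P=sel(W,.62,.68,.17,.23,.173,.21); print("btn",len(P),rect(P),np.percentile(P[:,2],[10,50,90]))
go((.651,.201,.28),tool(-13.7))
E
```

```text
clock: 15.15
ee_pos: [0.5488, -0.0487, 0.2306]
tcp_rot: [[0.237, 0.972, 0.001], [0.972, -0.237, 0.001], [0.001, 0.001, -1.0]]
contact_force: [0.7, 0.3, 0.0]
opening: 0.0674
finger_force: 0.0
clock: 15.45
ee_pos: [0.5502, -0.049, 0.303]
tcp_rot: [[0.237, 0.972, 0.008], [0.972, -0.237, -0.001], [0.001, 0.008, -1.0]]
contact_force: [0.7, -0.0, -0.5]
opening: 0.0215
finger_force: 0.0
dish 1540 (array([550.6, -47.4]), array([124.8,  60.2]), 76.5)
tray 11535 (array([552.8, -46.4]), array([216.3, 159. ]), 76.96)
btn 0  
btn 110 (array([653., 203.]), array([43.5, 38. ]), 22.56) [0.17436359 0.18070142 0.18569643]
dp [26.68, 3.99, 1.8] ang [-0.0, -0.001, 0.0]
```

View pics/w5.png

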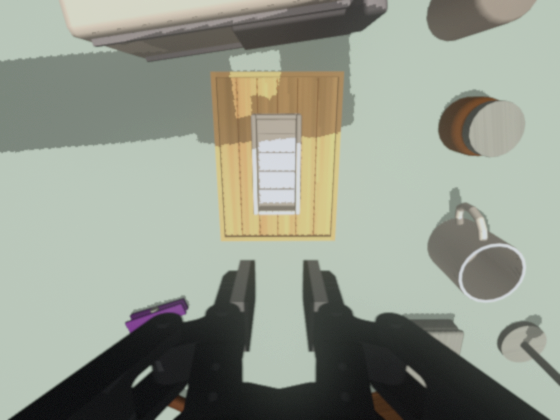

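```bash
python3 -m handwheel '[{"dp":[5,4,0],"angular":[0,0,0],"jaw":0},{"dp":[10,4,0],"angular":[0,0,0],"jaw":0},{"dp":[15,4,1],"angular":[0,0,0],"jaw":0},{"dp":[20,4,1.5],"angular":[0,0,0],"jaw":0},{"dp":[24,4,1.8],"angular":[0,0,0],"jaw":0},{"dp":[26.7,4,1.8],"angular":[0,0,0],"jaw":0},{"dp":[26.7,4,1.8],"angular":[0,0,0],"jaw":0},{"dp":[26.7,4,1.8],"angular":[0,0,0],"jaw":0}]'
python3 - <<'E'
from h import *
for n in("wrist","side","top"):
    c,W=cam(n); P=sel(W,.61,.7,.15,.25,.165,.22); print(n,len(P))
    if len(P)>9:
        print(np.histogram(P[:,2],np.arange(.165,.2,.0025))); Q=P[P[:,2]>np.percentile(P[:,2],95)-.004]; print(rect(Q),np.median(Q,0).round(4))
go((.652,.202,.21),tool(-13.7))
E
```

```text
clock: 16.35
ee_pos: [0.6508, 0.2014, 0.2779]
tcp_rot: [[0.236, 0.972, -0.003], [0.972, -0.236, -0.001], [-0.001, -0.003, -1.0]]
contact_force: [0.1, -1.0, -0.2]
opening: 0.0
finger_force: 0.0
wrist 2844
(array([ 35,  41, 756, 667,  33,  52, 675, 585,   0,   0,   0,   0,   0,
         0]), array([0.165 , 0.1675, 0.17  , 0.1725, 0.175 , 0.1775, 0.18  , 0.1825,
       0.185 , 0.1875, 0.19  , 0.1925, 0.195 , 0.1975, 0.2   ]))
(array([654., 203.]), array([30.5, 30.9]), 77.17) [0.6545 0.2038 0.1824]
side 149
(array([10, 16, 31, 25,  9, 12, 23, 21,  2,  0,  0,  0,  0,  0]), array([0.165 , 0.1675, 0.17  , 0.1725, 0.175 , 0.1775, 0.18  , 0.1825,
       0.185 , 0.1875, 0.19  , 0.1925, 0.195 , 0.1975, 0.2   ]))
(array([651. , 201.3]), array([28.2, 29.9]), 32.9) [0.6527 0.2    0.1823]
top 144
(array([22, 12, 21, 19, 20, 12, 18, 13,  6,  1,  0,  0,  0,  0]), array([0.165 , 0.1675, 0.17  , 0.1725, 0.175 , 0.1775, 0.18  , 0.1825,
       0.185 , 0.1875, 0.19  , 0.1925, 0.195 , 0.1975, 0.2   ]))
(array([653.1, 199. ]), array([27.8, 19.1]), 21.25) [0.6527 0.1981 0.1832]
dp [0.24, 0.03, 7.03] ang [-0.0, -0.0, -0.002]
```

```bash
python3 -m handwheel '[{"dp":[0.15,0.2,4],"angular":[0,0,0],"jaw":0},{"dp":[0.15,0.2,8],"angular":[0,0,0],"jaw":0},{"dp":[0.15,0.2,9],"angular":[0,0,0],"jaw":0},{"dp":[0.15,0.2,9.2],"angular":[0,0,0],"jaw":0},{"dp":[0.15,0.2,9.5],"angular":[0,0,0],"jaw":0},{"dp":[0.15,0.2,9.8],"angular":[0,0,0],"jaw":0},{"dp":[0.15,0.2,9.8],"angular":[0,0,0],"jaw":0}]'
```

```text
clock: 17.2
ee_pos: [0.654, 0.2023, 0.1843]
tcp_rot: [[0.237, 0.972, 0.003], [0.972, -0.237, 0.001], [0.002, 0.002, -1.0]]
contact_force: [0.5, -0.4, 0.7]
opening: -0.0
finger_force: 0.0
```

```bash
python3 -m handwheel '[{"dp":[0,0,0.2],"angular":[0,0,0],"jaw":0},{"dp":[0,0,0.4],"angular":[0,0,0],"jaw":0},{"dp":[0,0,0.6],"angular":[0,0,0],"jaw":0},{"dp":[0,0,0.7],"angular":[0,0,0],"jaw":0},{"dp":[0,0,0.7],"angular":[0,0,0],"jaw":0}]'
python3 -m handwheel '[{"dp":[0,0,0.2],"angular":[0,0,0],"jaw":0},{"dp":[0,0,0.2],"angular":[0,0,0],"jaw":0}]'
```

```text
clock: 17.7
ee_pos: [0.654, 0.2023, 0.1765]
tcp_rot: [[0.237, 0.972, 0.002], [0.972, -0.237, 0.001], [0.002, 0.002, -1.0]]
contact_force: [1.7, 0.5, 4.1]
opening: 0.0002
finger_force: 2.3
clock: 17.9
ee_pos: [0.654, 0.2023, 0.176]
tcp_rot: [[0.237, 0.972, 0.003], [0.972, -0.237, 0.001], [0.002, 0.003, -1.0]]
contact_force: [-0.4, 0.3, 10.1]
opening: -0.0002
finger_force: 5.0
```

```bash
python3 -m handwheel '[{"dp":[0,0,0.2],"angular":[0,0,0],"jaw":0},{"dp":[0,0,0.2],"angular":[0,0,0],"jaw":0}]'
python3 -m handwheel '[{"dp":[0,0,-2],"angular":[0,0,0],"jaw":0},{"dp":[0,0,-7],"angular":[0,0,0],"jaw":0},{"dp":[0,0,-12],"angular":[0,0,0],"jaw":0},{"dp":[0,0,-14],"angular":[0,0,0],"jaw":0},{"dp":[0,0,-14],"angular":[0,0,0],"jaw":0},{"dp":[0,0,-14],"angular":[0,0,0],"jaw":0}]'
python3 - <<'E'
from h import *
c,W=cam("wrist"); P=sel(W,.60,.70,.04,.1,.19,.21); print("post",len(P),rect(P) if len(P)>3 else '')
ux=np.array([np.cos(np.radians(YAW)),np.sin(np.radians(YAW)),0]);uy=np.array([-ux[1],ux[0],0]);O=np.array([.560,.1825,0])
c,W=cam("top"); L=np.stack([(W-O)@ux,(W-O)@uy,W[...,2]],-1)
P=sel(L,-.02,.045,-.01,.09,.18,.24)
k=np.polyfit(P[:,0],P[:,2],1); print("flap",np.degrees(np.arctan(k[0])),len(P))
P=sel(W,.45,.65,-.13,.03,.026,.05); print("dish",rect(P))
cv2.imwrite("pics/t6.png",cv2.convertScaleAbs(cv2.resize(c[105:315,80:340,::-1],None,fx=2.8,fy=2.8),alpha=1.4))
E
```

```text
clock: 18.1
ee_pos: [0.6541, 0.2024, 0.1759]
tcp_rot: [[0.237, 0.972, 0.005], [0.972, -0.237, 0.002], [0.003, 0.004, -1.0]]
contact_force: [-4.0, -1.6, 16.4]
opening: -0.0001
finger_force: 8.2
clock: 18.7
ee_pos: [0.6533, 0.2021, 0.3104]
tcp_rot: [[0.237, 0.972, -0.001], [0.972, -0.237, 0.0], [-0.0, -0.001, -1.0]]
contact_force: [0.1, 0.4, -1.5]
opening: 0.0003
finger_force: 0.0
post 0 
flap -43.607102956918816 107
dish (array([548.9, -46.6]), array([125.2,  60.6]), 76.11)
```

View pics/t6.png

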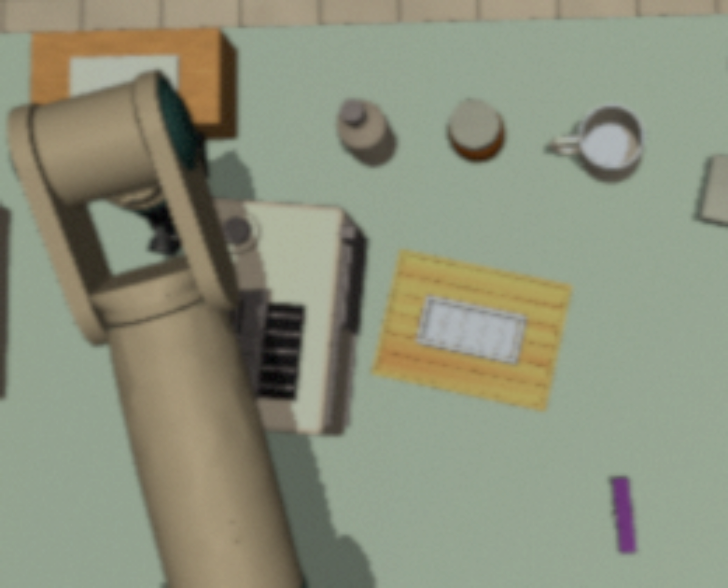

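```bash
python3 -c "
from cell import bot
print(bot.finish_job())"
```

```text
the job is handed in; nothing more can be done
None
```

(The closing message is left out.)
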